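# Pin the cross slide of the inclined tube mixer

## Task

Take the red-knobbed locking pin out of the vial rack and lock the tilted mixer head with it: push it through the sliding plate, which you must find and bring to the middle, and on through both fixed ears until its collar sits fully home on the sliding plate, then let go. Leave the capped vials standing in their rack.

Things in the scene. Friction and masses are not known exactly. Their poses are not given: they have to be found in the camera images.
- pin: Locking pin, 90 mm long, 70 g. Origin at its nose (lower end), z axis along it towards the knob. Steel shank 14 mm thick up to 46 mm, its first 7 mm tapering to a flat nose 10 mm wide; collar 26 mm wide from 46 to 50 mm; round red knob, 21 mm wide, from 50 to 90 mm: grip it there. It hangs upright by the collar in a well of the rack (nose 8 mm above the bench), with 2 mm of side play.
- rack: Fixed blue block, 148 mm long (y), 52 mm wide (x; foot 64 x 158), 54 mm high; origin under its centre. Four wells in a row, 18 mm wide, 48 mm deep, at x = 0, y = -48, -16, 16, 48 mm; the pin may be in any. Vials beside it stand 20 mm above the block, so fingers reach round the knob only from the two long sides, closing along the rack's x axis.
- vial_red: Capped sample vial with red cap, 16 mm in diameter, 68 mm tall, 22 g, upright in a well of the rack; origin at the centre of its bottom, z up.
- vial_blue: The same with blue cap.
- vial_amber: The same, amber glass with black cap.
- clevis: Two parallel grey plates (ears) of the fixed mixer stand, with 15.8 mm holes on one axis, chamfered 1.5 mm. Origin: centre of the hole in the upper ear's upper face, 120 mm above the bench. z axis: up and out of the bore, leaning 32 degrees from vertical to the robot's side; y axis level. Upper ear z = 0 to -8 mm (60 x 108 mm), lower ear z = -20 to -28 mm. With the pin home its nose is at z = -37 mm.
- slide_middle (a point): Fixed point (axes as the clevis, 9 mm up its z): where the mouth of the sliding plate's hole must come. The aluminium plate, 39 x 90 x 8 mm (clevis z = 1 to 9 mm), blue tube clip on its -x edge, lies between two dark rails; its 15.6 mm hole starts anywhere up to 18 mm from here along y.
- stand: Grey fixed stand that carries the clevis; origin on the bench below the clevis origin. The sliding plate moves only along the clevis y, drags with about 1.5 N and stays put. Its place is not measured: see it, or feel for it by touching the pin's nose down at steps along y until it drops in, then carry it to the middle with the nose 6 to 8 mm deep and push on.

How it is judged:
By the outcome, as a careful person would: the job done as asked, in the order asked, and still so for the second after the job is handed in, with the robot touching nothing.
It also fails if it takes over 54 s, if anything falls off the work surface, if the arm or the gripper's body presses on something with over 40 N, if the wrist force passes 120 N, or if a joint passes its speed limit or range.

## Robot

A 7-joint arm with a two-finger parallel gripper is mounted at the origin on a cart in front of the work surface, level with it; the furniture and walls round the work are solid. World frame = base frame: x ahead of the robot, y to its left, z up, the work surface at z = 0. Lengths are in m, angles in degrees, forces in N, time in s.
With the tool pointing down it reaches from about 0.425 to 0.925 m from the base axis. Payload 6.8 kg.
Tool frame: the origin (TCP) lies between the finger pads; the fingertips stand 17 mm ahead of it and the grasp point (between the pads) lies 2 mm behind it; z points along the fingers, y is the line along which they close (so a half turn about z gives the same grasp; the last joint's range is limited). The gripper opens to 88 mm and grips with 3 to 60 N. Pads are 20 mm wide; open, the fingers measure 115 mm over their backs; the gripper's body (75 mm by 178 mm) begins 61 mm behind the grasp point.
Start: joints at [-71.339, 27.33, 1.283, 89.118, -0.659, 63.558, -4.761], TCP at [0.284, 0.612, 0.24] pointing down, gripper open.
Joint ranges: [-169.35, 169.35], [-19.33, 120.38], [-80.79, 83.38], [13.8, 139.57], [-78.32, 258.32], [9.67, 109.79], [-169.56, 169.56]. Speed limits (degrees/s): [136.94, 136.94, 180, 180, 180, 180, 180].

## Interface

Orientations are given as a 3x3 rotation matrix whose columns are the frame's x, y, z axes.
In Python, from cell import * gives the robot as it stands. The module is installed in compiled form; this text tells all that it offers.
- The arm moves only by the tool send_rows, never from a script. Its argument "motion" is a list of rows, each a list of 4 numbers: the shift along the tool's x, y, z in m, then the turn about the tool's z in degrees. In form: [[x, y, z, twist], ...]. A call has exactly 10 rows; each row shifts and turns the commanded pose from where the row before left it, along the tool's axes as they then stand; what a row does not reach is not made up. A row lasts 1/10 s, in which the tool goes at most 50 mm and 8.59 degrees, less where a joint would pass 70% of its speed; a pose out of reach is approached as far as the arm can. A call with a gripper value outside its range is refused whole. "hand" is the opening, from 0 (shut) to 1 (fully open), set as the call begins (left out, the last holds). The fingers move at their own pace and stop on an object; the grip force is fixed at half the most. Time passes only in rows, so rows that do not move let the fingers close, or fill a call up. It gives the time, the measured TCP pose, the force, the opening and the grip force at its end, in the units of the state.
- read_state(): the state, without advancing time (a new reading comes with each control period).
- camera(name): name is "side" or "top"; returns the picture (400x640x3 uint8, red, green, blue); there is no depth.
- camera_info(name): a dict with "camera_matrix" (3x3 intrinsics, pixels), "R" (3x3) and "t" (3): a world point X has camera coordinates R X + t. Camera axes: x right, y down, z forward; pixel columns grow to the right and rows downward; lengths in m; the calibration is good to about 2 mm. A picture is of the moment at which its call begins. camera_info takes no time and is no camera call.
- sign_off(): hands the job in; it is judged then, once.
The state is a dict: "time_s": time; "joint_positions": joint angles; "qvel": joint speeds; "effort": joint torques, N m; "tcp_pos": TCP position; "tool_rot": TCP orientation; "force": force on the tool from outside, world axes, zero at the start; "wrist_torque": the same for the moment, N m; "finger_gap": finger opening in m; "gripper_force": force on a finger pad.
Only numpy, scipy, OpenCV 4.12 (cv2) and the standard library are available. Lean on these libraries where they do the work, as an engineer would, in place of code of your own. Each camera call takes 0.05 s, during which the arm holds its last target. There are 200 camera calls.

## Working session

There is one attempt and no reset: what is moved stays moved. The work goes in short steps, Python scripts to look and compute and a tool call to move; the robot and the scene stay as the last step left them, time stands still between calls to the robot, and variables do not carry over. Pictures are saved under pics/ and viewed, at most 10 in all, crops included, and the job is handed in when it is done.

Besides the shell and the picture viewer there is one more tool, called after ">>>" by a JSON object that holds its "api" and its "payload". send_rows: Moves the arm, as the interface text tells. Its arguments: {"type":"object","properties":{"motion":{"type":"array"},"hand":{"type":"number"}},"required":["motion"]}

```bash
mkdir -p pics
python3 - <<'E'
from cell import *
import cv2,numpy as np
for n in("side","top"):
    cv2.imwrite(f"pics/{n}0.png",camera(n)[:,:,::-1])
    i=camera_info(n);print(n,np.round(i["camera_matrix"],1).tolist(),np.round(i["R"],3).tolist(),np.round(i["t"],3).tolist())
s=read_state();print(s["time_s"],s["tcp_pos"],np.round(s["tool_rot"],3).tolist(),s["finger_gap"])
E
```

```text
side [[515.5, 0.0, 323.8], [0.0, 515.5, 197.1], [0.0, 0.0, 1.0]] [[-0.919, -0.394, -0.024], [-0.177, 0.464, -0.868], [0.353, -0.793, -0.496]] [0.376, 0.268, 0.562]
top [[439.6, 0.0, 325.5], [0.0, 439.6, 200.0], [0.0, 0.0, 1.0]] [[0.019, -1.0, -0.001], [-0.994, -0.019, -0.109], [0.109, 0.003, -0.994]] [-0.248, 0.501, 0.904]
0.1 [0.28352265 0.61200594 0.23879781] [[-0.907, 0.42, -0.001], [0.42, 0.907, -0.002], [-0.0, -0.002, -1.0]] 0.08790213282783912
```

View pics/side0.png

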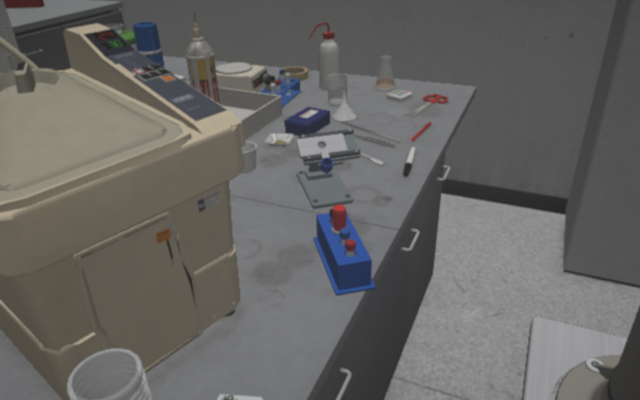

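View pics/top0.png

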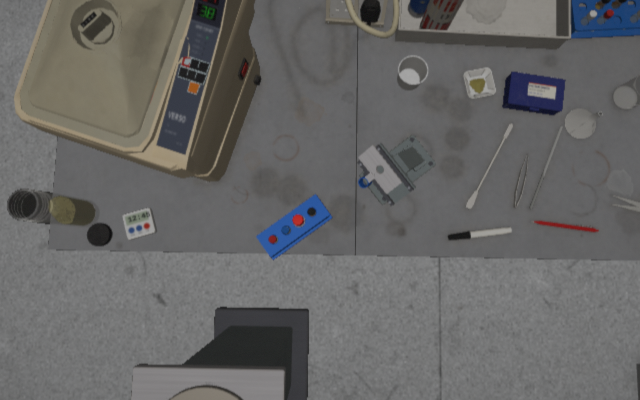

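Run:
```python
import cv2,numpy as np
t=cv2.imread("pics/top0.png");s=cv2.imread("pics/side0.png")
a=cv2.resize(t[130:205,350:440],None,fx=5,fy=5,interpolation=3)
b=cv2.resize(t[190:262,253:335],None,fx=4,fy=4,interpolation=3)
c=cv2.resize(s[125:210,285:365],None,fx=4,fy=4,interpolation=3)
d=cv2.resize(s[200:295,305:385],None,fx=2,fy=2,interpolation=3)
o=np.zeros((600,800,3),np.uint8)
o[:375,:400]=a[:, :400];o[:288,450:778]=b;o[:0]=0
o[290:600,450:770]=c[:310];o[390:580,100:260]=d
cv2.imwrite("pics/crop0.png",o)
```

```text
(no output)
```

View pics/crop0.png

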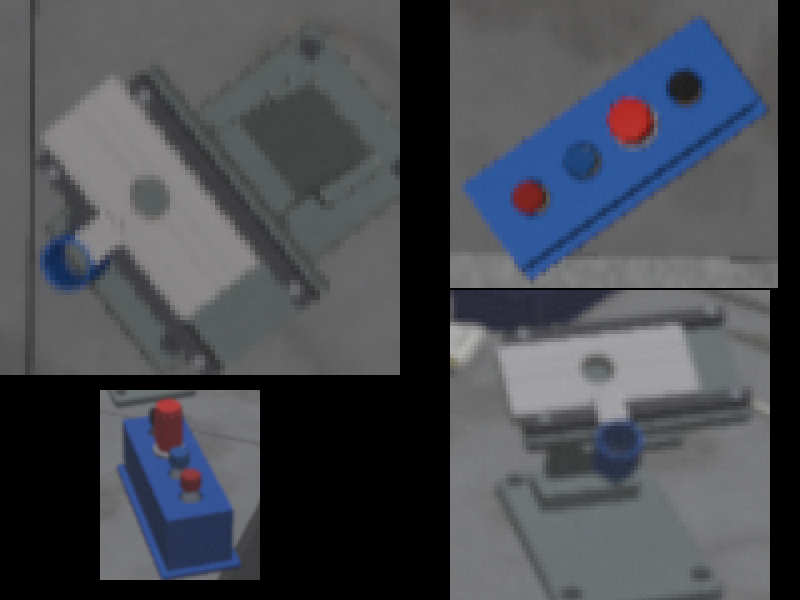

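The top view shows the pin's knob at about (298,220), in the third well, with red and blue vials on its left and the black-capped one on its right. The plate hole is at about (380,169), with the plate off-centre towards the upper left. The tool stays vertical, so I'll pivot the pin 32° in the grip about the closing axis. First, poses.

```bash
cat > h.py <<'E'
from cell import *
import numpy as np
from scipy.optimize import least_squares
I={n:camera_info(n) for n in("side","top")}
def proj(n,X):
    i=I[n];c=np.atleast_2d(X)@np.array(i["R"]).T+i["t"];p=c@np.array(i["camera_matrix"]).T
    return p[:,:2]/p[:,2:]
def clevR(yaw,t=np.radians(32)):
    h=np.array([np.cos(yaw),np.sin(yaw),0]);y=np.array([-h[1],h[0],0]);u=np.array([0,0,1.])
    z=u*np.cos(t)-h*np.sin(t);return np.c_[np.cross(y,z),y,z]
E
cat > fit.py <<'E'
from h import *
T=lambda x,y:(350+(x-.0)/5,130+y/5); S=lambda x,y:(285+(x-450)/4,125+(y-290)/4); K=lambda x,y:(253+(x-450)/4,190+y/4)
# clevis: params x,y,yaw,s,L,rx,rz ; rail side -1/+1
pl=[("top",T(115,75),1,1),("top",T(40,135),-1,1),("top",T(185,320),-1,-1),("top",T(262,262),1,-1),
("side",S(498,345),1,1),("side",S(688,325),1,-1),("side",S(700,390),-1,-1),("side",S(512,418),-1,1)]
ho=[("top",T(150,197)),("side",S(598,368))]
ra=[("top",T(150,70),1,1),("top",T(322,290),1,-1),("top",T(45,160),-1,1),("top",T(213,366),-1,-1),
("side",S(722,312),1,-1),("side",S(524,428),-1,1),("side",S(750,395),-1,-1)]
def res(p):
    x,y,yaw,s,L,rx,rz=p;R=clevR(yaw);o=np.array([x,y,.12]);w=lambda a:o+R@np.array(a);r=[]
    for n,q,a,b in pl:r.append(proj(n,w([a*.0195,s+b*.045,.009]))[0]-q)
    for n,q in ho:r.append(2*(proj(n,w([0,s,.009]))[0]-q))
    for n,q,a,b in ra:r.append(proj(n,w([a*rx,b*L,rz]))[0]-q)
    return np.ravel(r)
f=least_squares(res,[.45,-.37,-.9,.01,.054,.025,.01],loss="soft_l1")
print(np.round(f.x,4),np.degrees(f.x[2]));print(np.round(res(f.x).reshape(-1,2),1).tolist())
w=[(K(529,198),-48,74),(K(582,160),-16,74),(K(631,120),16,98),(K(685,87),48,74)]
def rr(p):
    d=np.array([np.cos(p[2]),np.sin(p[2]),0]);return np.ravel([proj("top",np.array([p[0],p[1],z/1e3])+d*k/1e3)[0]-q for q,k,z in w])
g=least_squares(rr,[.35,-.2,-.95]);p=g.x;d=np.array([np.cos(p[2]),np.sin(p[2])])
print(p,np.degrees(p[2]),np.round(g.fun,1),"pin",p[:2]+.016*d, "ytool ang",np.degrees(p[2])+90)
k=[p[0]+.016*d[0],p[1]+.016*d[1],.098];print("side knob top",proj("side",k))
E
python3 fit.py
```

```text
[ 0.5472 -0.3545 -0.9056  0.0145  0.0533  0.0263  0.0022] -51.88614732149439
[[-0.0, -0.6], [0.3, 0.0], [-0.1, -0.1], [-0.1, -0.4], [-0.4, -0.5], [-1.8, -1.3], [0.3, -0.8], [0.5, -1.5], [-0.1, -0.1], [0.5, -1.5], [-1.2, 0.3], [-0.8, 0.8], [-0.0, -0.8], [-0.0, 1.3], [-0.4, -0.2], [1.3, 0.6], [-0.3, 1.4]]
[ 0.44843888 -0.17391604 -0.93104548] -53.34497665292253 [-0.  -0.  -0.1  0.1 -0.1  0.1  0.2 -0.2] pin [ 0.45799081 -0.18675195] ytool ang 36.65502334707747
side knob top [[340.34426741 206.47856294]]
```

Run:
```python
from h import *
def bp(n,uv,z):
    i=I[n];R=np.array(i["R"]);C=-R.T@i["t"];d=R.T@np.linalg.inv(i["camera_matrix"])@[*uv,1];return np.round(C+d*(z-C[2])/d[2],3)
for uv in[(237,308),(130,385),(120,395)]:print("side z0",uv,bp("side",uv,0))
for uv in[(240,125),(228,128),(65,32)]:
  for z in(.2,.3,.4):print("side",uv,bp("side",uv,z))
for uv in[(213,181),(165,165),(20,120),(255,75)]:
  for z in(.2,.3,.4):print("top",uv,z,bp("top",uv,z))
```

```text
side z0 (237, 308) [ 0.554 -0.011  0.   ]
side z0 (130, 385) [0.605 0.162 0.   ]
side z0 (120, 395) [0.605 0.178 0.   ]
side (240, 125) [ 0.649 -0.215  0.2  ]
side (240, 125) [ 0.507 -0.001  0.3  ]
side (240, 125) [0.365 0.213 0.4  ]
side (228, 128) [ 0.661 -0.197  0.2  ]
side (228, 128) [0.515 0.011 0.3  ]
side (228, 128) [0.369 0.219 0.4  ]
side (65, 32) [ 1.545 -0.684  0.2  ]
side (65, 32) [ 1.123 -0.323  0.3  ]
side (65, 32) [0.701 0.037 0.4  ]
top (213, 181) 0.2 [ 0.517 -0.044  0.2  ]
top (213, 181) 0.3 [ 0.502 -0.07   0.3  ]
top (213, 181) 0.4 [ 0.487 -0.097  0.4  ]
top (165, 165) 0.2 [0.543 0.041 0.2  ]
top (165, 165) 0.3 [0.525 0.003 0.3  ]
top (165, 165) 0.4 [ 0.506 -0.034  0.4  ]
top (20, 120) 0.2 [0.619 0.301 0.2  ]
top (20, 120) 0.3 [0.59  0.229 0.3  ]
top (20, 120) 0.4 [0.562 0.157 0.4  ]
top (255, 75) 0.2 [ 0.708 -0.11   0.2  ]
top (255, 75) 0.3 [ 0.668 -0.127  0.3  ]
top (255, 75) 0.4 [ 0.628 -0.145  0.4  ]
```

>>> {"api": "send_rows", "payload": {"hand": 0.8, "motion": [[-0.027,-0.03,-0.018,0],[-0.027,-0.03,-0.018,0],[-0.027,-0.03,-0.018,0],[-0.027,-0.03,-0.018,0],[-0.027,-0.03,-0.018,0],[-0.027,-0.03,-0.018,0],[-0.027,-0.03,-0.018,0],[-0.027,-0.03,-0.018,0],[-0.028,-0.037,0,0],[-0.028,-0.037,0,0]]}}

```text
time_s: 1.1
tcp_pos: [0.3987, 0.2115, 0.384]
tool_rot: [[-0.907, 0.42, 0.001], [0.42, 0.907, 0.001], [-0.0, 0.001, -1.0]]
force: [0.5, -0.1, 0.4]
finger_gap: 0.0706
gripper_force: 0.0
```

>>> {"api": "send_rows", "payload": {"motion": [[-0.0286,-0.0374,0,0],[-0.0286,-0.0374,0,0],[-0.0286,-0.0374,0,0],[-0.0286,-0.0374,0,0],[-0.0286,-0.0374,0,0],[-0.0155,-0.0296,0.016,0],[-0.0155,-0.0296,0.016,0],[-0.0155,-0.0296,0.016,0],[-0.0155,-0.0296,0.016,0],[-0.0155,-0.0296,0.016,0]]}}

```text
time_s: 2.1
tcp_pos: [0.4574, -0.1846, 0.303]
tool_rot: [[-0.907, 0.42, 0.0], [0.42, 0.907, 0.0], [-0.0, 0.0, -1.0]]
force: [0.7, 0.4, 0.1]
finger_gap: 0.0703
gripper_force: 0.0
```

>>> {"api": "send_rows", "payload": {"motion": [[0,0,0,7],[0,0,0,7],[0,0,0,7],[0,0,0,7.2],[0,0,0.035,0],[0,0,0.035,0],[0,0,0.035,0],[0,0,0.035,0],[0,0,0,0],[0,0,0,0]]}}

```text
time_s: 3.1
tcp_pos: [0.4575, -0.1836, 0.1639]
tool_rot: [[-0.601, 0.8, -0.001], [0.8, 0.601, -0.0], [0.001, -0.001, -1.0]]
force: [0.9, -0.4, 0.9]
finger_gap: 0.0701
gripper_force: 0.0
```

Run:
```python
from h import *
import cv2
s=read_state();print(s["time_s"],s["tcp_pos"],np.round(s["tool_rot"],3).tolist(),np.round(s["joint_positions"],0))
t=camera("top");d=camera("side")
o=np.zeros((420,800,3),np.uint8)
o[:360,:400]=cv2.resize(t[180:270,240:340],None,fx=4,fy=4,interpolation=2);o[:420,400:800]=cv2.resize(d[150:290,273:406],(400,420),interpolation=2)
cv2.imwrite("pics/a.png",o[:,:,::-1])
p=s["tcp_pos"];print(proj("side",[p,p+[0,0,-.017]]),proj("top",[p]))
```

```text
3.1 [ 0.45752671 -0.18364637  0.16394309] [[-0.601, 0.8, -0.001], [0.8, 0.601, -0.0], [0.001, -0.001, -1.0]] [-19.  19.  41. 120. -17.  47.  69.]
[[339.54903647 170.44833102]
 [339.64118374 180.28247365]] [[294.14694703 217.94838546]]
```

View pics/a.png

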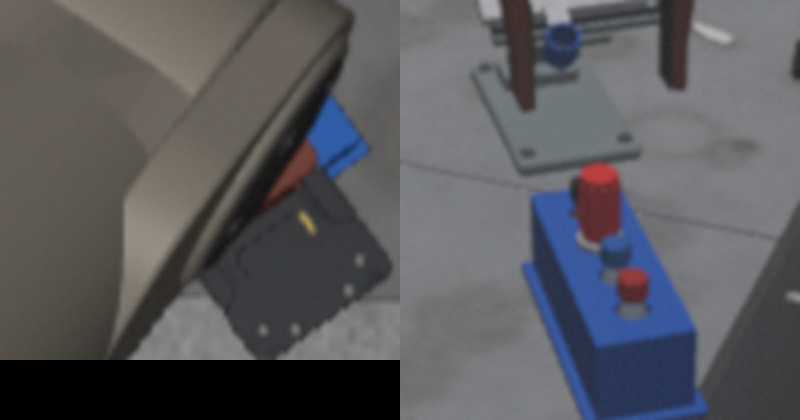

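The fingers straddle the knob: their tips are at x≈522 and 675, and the knob is at 600. The top view is blocked by the arm. Next I descend and grip.

>>> {"api": "send_rows", "payload": {"motion": [[-0.0028,-0.0015,0,0],[0,0,0.02,0],[0,0,0.02,0],[0,0,0.02,0],[0,0,0.015,0],[0,0,0.007,0],[0,0,0,0],[0,0,0,0],[0,0,0,0],[0,0,0,0]]}}

```text
time_s: 4.2
tcp_pos: [0.4588, -0.1867, 0.0824]
tool_rot: [[-0.601, 0.799, 0.001], [0.799, 0.601, -0.0], [-0.001, 0.001, -1.0]]
force: [0.9, 1.0, -0.2]
finger_gap: 0.0698
gripper_force: 0.0
```

>>> {"api": "send_rows", "payload": {"hand": 0, "motion": [[0,0,0,0],[0,0,0,0],[0,0,0,0],[0,0,0,0],[0,0,0,0],[0,0,0,0],[0,0,0,0],[0,0,0,0],[0,0,0,0],[0,0,0,0]]}}

```text
time_s: 5.2
tcp_pos: [0.4583, -0.1865, 0.0816]
tool_rot: [[-0.601, 0.799, -0.0], [0.799, 0.601, 0.0], [0.0, 0.0, -1.0]]
force: [-0.6, -0.3, -0.4]
finger_gap: 0.0207
gripper_force: 30.0
```

>>> {"api": "send_rows", "payload": {"motion": [[0,0,-0.005,0],[0,0,-0.01,0],[0,0,-0.01,0],[0,0,-0.01,0],[0,0,-0.005,0],[0.002,0,0,0],[0,0,0,0],[0,0,0,0],[0.0052,0,0.0002,0],[0.0052,0,0.0005,0]]}}

```text
time_s: 6.2
tcp_pos: [0.4524, -0.1783, 0.1215]
tool_rot: [[-0.6, 0.8, 0.004], [0.8, 0.6, -0.003], [-0.005, 0.001, -1.0]]
force: [2.9, -4.5, 2.5]
finger_gap: 0.0206
gripper_force: 30.0
```

>>> {"api": "send_rows", "payload": {"motion": [[0.0051,0,0.0009,0],[0.005,0,0.0013,0],[0.0048,0,0.0016,0],[0.0047,0,0.0019,0],[0.0045,0,0.0023,0],[0.0042,0,0.0026,0],[0,0,0,0],[0,0,0,0],[0,0,0,0],[0,0,0,0]]}}

```text
time_s: 7.2
tcp_pos: [0.4335, -0.1538, 0.1102]
tool_rot: [[-0.601, 0.799, -0.001], [0.799, 0.601, 0.0], [0.001, -0.0, -1.0]]
force: [1.6, -0.6, -0.7]
finger_gap: 0.02
gripper_force: 30.0
```

Run:
```python
from h import *
import cv2
s=read_state();print(s["time_s"],s["tcp_pos"],s["force"],s["finger_gap"])
d=camera("side")
cv2.imwrite("pics/b.png",cv2.resize(d[130:290,253:413],(640,600),interpolation=2)[:,:,::-1])
p=s["tcp_pos"];print(proj("side",[p+[0,0,.002]]))
```

```text
7.2 [ 0.43351701 -0.15382232  0.11015472] [ 1.62923586 -0.55555063 -0.67721001] 0.020033958372418947
[[347.27792586 211.81795045]]
```

View pics/b.png

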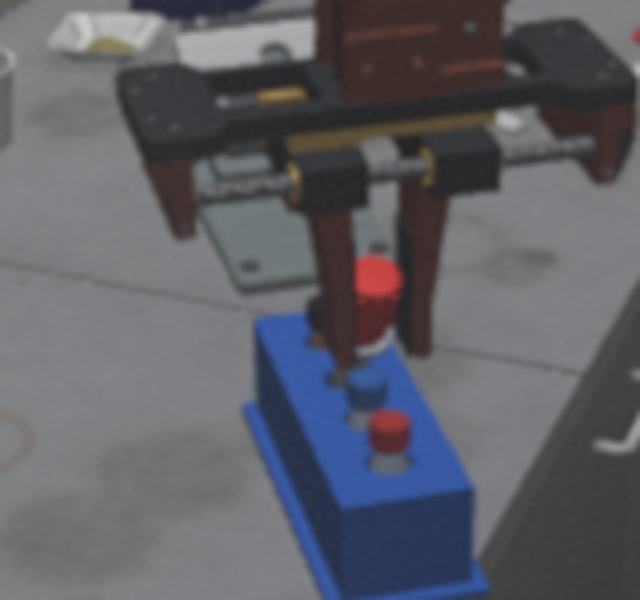

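>>> {"api": "send_rows", "payload": {"motion": [[0,0,-0.015,0],[0,0,-0.03,0],[0,0,-0.03,0],[0,0,-0.026,0],[-0.03,-0.003,0,0],[-0.04,-0.004,0,0],[-0.04,-0.004,0,0],[-0.04,-0.003,0,0],[-0.02,-0.002,0,-1.2],[0,0,0,0]]}}

```text
time_s: 8.25
tcp_pos: [0.5226, -0.3019, 0.2105]
tool_rot: [[-0.615, 0.788, -0.002], [0.788, 0.615, -0.001], [0.001, -0.003, -1.0]]
force: [-0.9, 0.1, -1.0]
finger_gap: 0.0204
gripper_force: 30.0
```

Run:
```python
from h import *
import cv2
s=read_state();print(s["time_s"],s["tcp_pos"],s["force"],s["tool_rot"][:,1])
d=camera("side")
cv2.imwrite("pics/c.png",cv2.resize(d[90:190,273:393],(720,600),interpolation=2)[:,:,::-1])
g=s["tcp_pos"]+[0,0,.002]
for th in(20,28,32,36):
    z=clevR(np.radians(-51.9),np.radians(th))[:,2];print(th,np.round((proj("side",[g+z*.0144,g-z*.0276,g-z*.0756])-[273,90])*6,0).tolist())
```

```text
8.25 [ 0.52259826 -0.30190879  0.21049836] [-0.94510261  0.13231729 -1.00196892] [ 0.7881887   0.6154283  -0.00256552]
20 [[343.0, 78.0], [332.0, 192.0], [321.0, 313.0]]
28 [[345.0, 83.0], [329.0, 183.0], [312.0, 288.0]]
32 [[346.0, 86.0], [327.0, 178.0], [308.0, 274.0]]
36 [[346.0, 89.0], [326.0, 172.0], [304.0, 260.0]]
```

View pics/c.png

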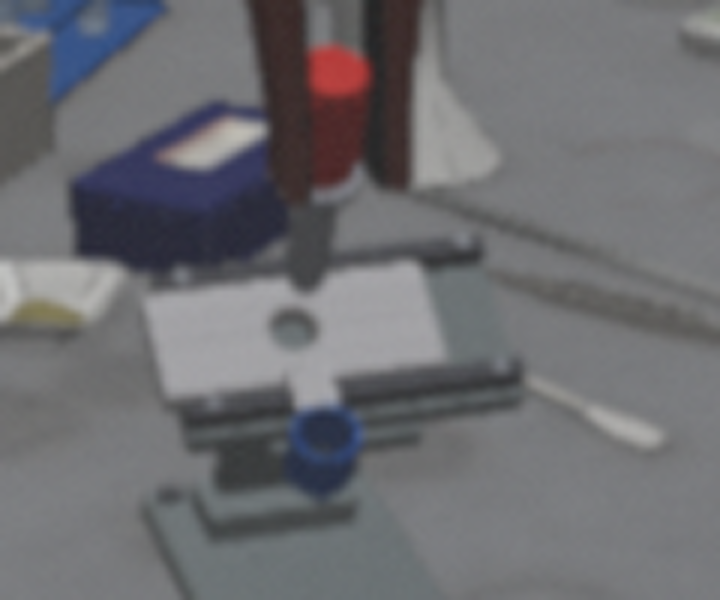

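The knob top is at (340,72), the nose at (306,282) and the plate hole at (294,326), all in crop pixels. That makes the tilt about 27°, and the nose is nearly in line with the hole. Next I approach along the bore axis.

>>> {"api": "send_rows", "payload": {"motion": [[-0.013,0.0012,0.0105,0],[-0.0009,0,0.0014,0],[-0.0009,0,0.0014,0],[-0.0009,0,0.0014,0],[-0.0009,0,0.0014,0],[-0.0009,0,0.0014,0],[-0.0009,0,0.0014,0],[-0.0009,0,0.0014,0],[-0.0009,0,0.0014,0],[0,0,0,0]]}}

```text
time_s: 9.3
tcp_pos: [0.537, -0.3134, 0.1939]
tool_rot: [[-0.618, 0.786, 0.002], [0.786, 0.618, 0.004], [0.002, 0.004, -1.0]]
force: [-11.1, 12.4, 31.7]
finger_gap: 0.0202
gripper_force: 30.0
```

Run:
```python
from h import *
import cv2
s=read_state();print(s["time_s"],s["tcp_pos"],s["force"],s["wrist_torque"])
d=camera("side")
cv2.imwrite("pics/d.png",cv2.resize(d[90:190,273:393],(720,600),interpolation=2)[:,:,::-1])
```

```text
9.3 [ 0.53699939 -0.31343471  0.19387596] [-11.06621214  12.43934382  31.7192363 ] [ 2.34647735  2.20014856 -0.0462801 ]
```

View pics/d.png

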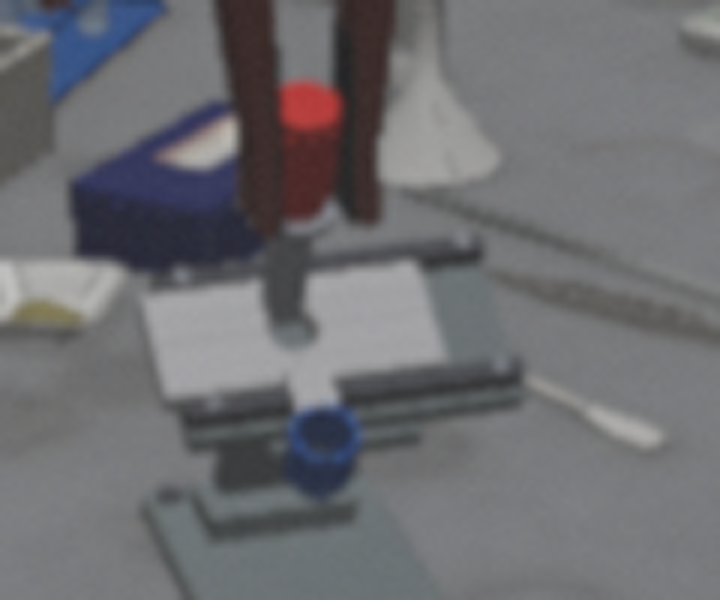

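The nose is standing on the plate at about (286,316), just behind and left of the hole at (294,327). I'll lift, shift about 2 mm in −y and 3 mm in −x, and touch down again.

>>> {"api": "send_rows", "payload": {"motion": [[0.0042,0,-0.0068,0],[0.0025,-0.0022,0.0016,0],[0,0,0,0],[-0.0008,0,0.0013,0],[-0.0008,0,0.0013,0],[-0.0008,0,0.0013,0],[-0.0008,0,0.0013,0],[-0.0008,0,0.0013,0],[0,0,0,0],[0,0,0,0]]}}

```text
time_s: 10.35
tcp_pos: [0.5332, -0.3137, 0.1882]
tool_rot: [[-0.618, 0.786, -0.0], [0.786, 0.618, 0.0], [0.0, -0.0, -1.0]]
force: [-0.5, 0.1, -0.7]
finger_gap: 0.0203
gripper_force: 30.0
```

>>> {"api": "send_rows", "payload": {"motion": [[-0.0005,0,0.0008,0],[-0.0005,0,0.0008,0],[-0.0005,0,0.0008,0],[0,0,0,0],[0,0,0,0],[0,0,0,0],[0,0,0,0],[0,0,0,0],[0,0,0,0],[0,0,0,0]]}}

```text
time_s: 11.35
tcp_pos: [0.5342, -0.3149, 0.1859]
tool_rot: [[-0.618, 0.786, -0.0], [0.786, 0.618, 0.0], [0.0, 0.0, -1.0]]
force: [1.0, 2.0, -1.7]
finger_gap: 0.0204
gripper_force: 30.0
```

Run:
```python
from h import *
import cv2
s=read_state();print(s["time_s"],s["tcp_pos"],s["force"],s["wrist_torque"])
d=camera("side")
cv2.imwrite("pics/e.png",cv2.resize(d[90:190,273:393],(720,600),interpolation=2)[:,:,::-1])
```

```text
11.35 [ 0.53419011 -0.31489282  0.18586606] [ 0.976149    2.0323468  -1.74028164] [0.71164742 0.06692565 0.00783813]
```

View pics/e.png

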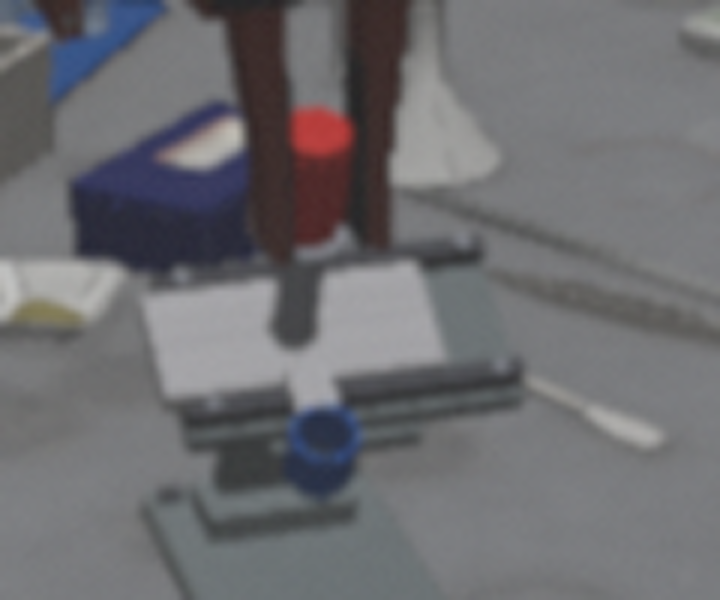

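>>> {"api": "send_rows", "payload": {"motion": [[-0.0005,0,0.0008,0],[-0.0005,0,0.0008,0],[-0.0005,0,0.0008,0],[-0.0005,0,0.0008,0],[0,0,0,0],[0,0,0,0],[0,0,0,0],[0,0,0,0],[0,0,0,0],[0,0,0,0]]}}

```text
time_s: 12.4
tcp_pos: [0.5352, -0.3162, 0.1844]
tool_rot: [[-0.618, 0.786, 0.0], [0.786, 0.618, 0.002], [0.002, 0.001, -1.0]]
force: [-6.3, 8.8, 12.5]
finger_gap: 0.0204
gripper_force: 30.0
```

Contact about 8.6 mm below the first touch means the nose is through the plate and on the ear. I'll back off about 2 mm and carry the plate to the middle.

>>> {"api": "send_rows", "payload": {"motion": [[0.0016,0,-0.0025,0],[0,0,0,0],[0,-0.002,0,0],[0,-0.002,0,0],[0,-0.002,0,0],[0,-0.002,0,0],[0,-0.002,0,0],[0,-0.002,0,0],[0,-0.002,0,0],[0,0,0,0]]}}

```text
time_s: 13.4
tcp_pos: [0.5229, -0.3244, 0.1852]
tool_rot: [[-0.617, 0.787, -0.0], [0.787, 0.617, -0.0], [0.0, -0.0, -1.0]]
force: [-1.3, 2.9, -1.2]
finger_gap: 0.0205
gripper_force: 30.0
```

Run:
```python
from h import *
import cv2
s=read_state();print(s["time_s"],s["tcp_pos"],s["force"],s["wrist_torque"])
print("yc",(s["tcp_pos"]-[.5472,-.3545,.12])@clevR(np.radians(-51.9)))
d=camera("side")
cv2.imwrite("pics/f.png",cv2.resize(d[90:190,273:393],(720,600),interpolation=2)[:,:,::-1])
```

```text
13.4 [ 0.52291758 -0.32442536  0.18518686] [-1.27049066  2.85327392 -1.22675612] [0.63471675 0.30373582 0.03140818]
yc [ 0.00176679 -0.00055156  0.07576293]
```

View pics/f.png

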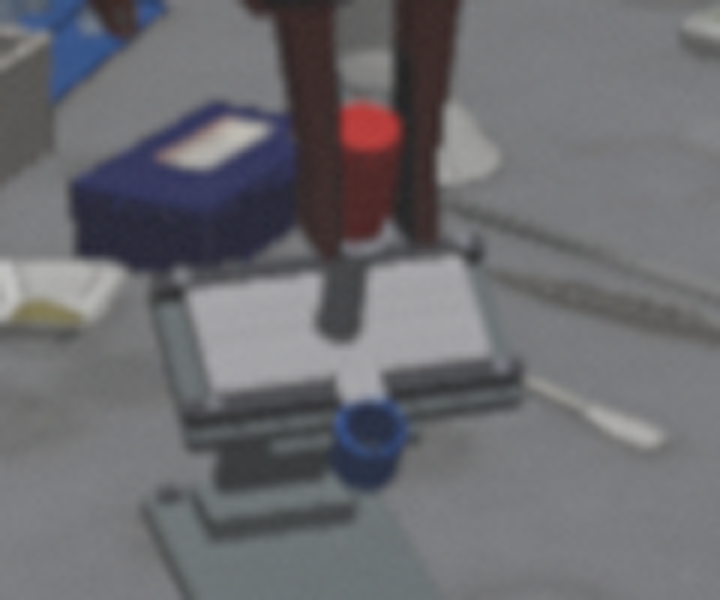

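The plate followed the nose about 14.6 mm, with the clip going from x=325 to 370, and now looks centred between the ear ends. I'll push on.

>>> {"api": "send_rows", "payload": {"motion": [[-0.0005,0,0.0015,0],[-0.0005,0,0.0015,0],[-0.0005,0,0.0015,0],[-0.0005,0,0.0015,0],[-0.0005,0,0.0015,0],[-0.0005,0,0.0015,0],[0,0,0,0],[0,0,0,0],[0,0,0,0],[0,0,0,0]]}}

```text
time_s: 14.45
tcp_pos: [0.5253, -0.3265, 0.1763]
tool_rot: [[-0.618, 0.787, 0.0], [0.787, 0.618, -0.0], [-0.0, -0.0, -1.0]]
force: [0.3, 0.9, -1.2]
finger_gap: 0.0202
gripper_force: 30.0
```

>>> {"api": "send_rows", "payload": {"motion": [[-0.001,0,0.0017,0],[-0.001,0,0.0017,0],[-0.001,0,0.0017,0],[-0.001,0,0.0017,0],[-0.001,0,0.0017,0],[-0.001,0,0.0017,0],[-0.001,0,0.0017,0],[0,0,0,0],[0,0,0,0],[0,0,0,0]]}}

```text
time_s: 15.45
tcp_pos: [0.5293, -0.3315, 0.1638]
tool_rot: [[-0.618, 0.786, -0.001], [0.786, 0.618, 0.001], [0.001, -0.0, -1.0]]
force: [-1.8, 2.0, -3.1]
finger_gap: 0.0205
gripper_force: 30.0
```

>>> {"api": "send_rows", "payload": {"motion": [[-0.001,0,0.0017,0],[-0.001,0,0.0017,0],[-0.001,0,0.0017,0],[-0.001,0,0.0017,0],[-0.001,0,0.0017,0],[0,0,0,0],[0,0,0,0],[0,0,0,0],[0,0,0,0],[0,0,0,0]]}}

```text
time_s: 16.45
tcp_pos: [0.5316, -0.3341, 0.1572]
tool_rot: [[-0.618, 0.786, -0.002], [0.786, 0.618, 0.005], [0.005, 0.002, -1.0]]
force: [-10.9, 12.6, 17.7]
finger_gap: 0.0206
gripper_force: 30.1
```

```bash
cat > m.py <<'E'
from h import *
import cv2,sys
s=read_state();R=clevR(np.radians(-51.9))
g=s["tcp_pos"]+[0,0,.002]
print(s["time_s"],"g_c mm",np.round((g-[.5472,-.3545,.12])@R*1e3,1),"F_c",np.round(s["force"]@R,1),"M_c",np.round(s["wrist_torque"]@R,2))
d=camera("side").astype(int)
m=((d[...,0]>110)&(d[...,1]<75)&(d[...,2]<75));m[:, :310]=0;m[:,360:]=0;m[:90]=0;m[190:]=0
top=((d[...,0]>170)&m)
f=lambda m:np.round([np.nonzero(m)[1].mean(),np.nonzero(m)[0].mean(),m.sum()],1)
print("red",f(m),"topface",f(top),"pred top/hole", np.round(proj("side",[g+R[:,2]*.0144,[.5472,-.3545,.12]+R@[0,0,.009]]),1).tolist())
# plate hole y from clip position
b=(d[...,2]>90)&(d[...,0]<60)&(d[...,1]<90);b[:150]=0;b[180:]=0;b[:,:310]=0;b[:,360:]=0
print("clip",f(b))
E
python3 m.py
```

```text
16.45 g_c mm [-1.   0.3 46.9] F_c [-4.7 -0.8 23.9] M_c [-0.28  3.26  0.11]
red [331.9 123.7  72. ] topface [332.1 123.4  42. ] pred top/hole [[333.3, 126.4], [329.7, 142.8]]
clip [334.1 162.4  36. ]
```

>>> {"api": "send_rows", "payload": {"motion": [[0.0015,0,-0.0026,0],[0.001,0,0.0007,0],[0.001,0,0.0007,0],[0,0,0,0],[-0.0006,0,0.001,0],[-0.0006,0,0.001,0],[-0.0006,0,0.001,0],[-0.0006,0,0.001,0],[0,0,0,0],[0,0,0,0]]}}

```text
time_s: 17.5
tcp_pos: [0.5319, -0.3348, 0.1542]
tool_rot: [[-0.618, 0.787, 0.0], [0.787, 0.618, 0.001], [0.001, 0.001, -1.0]]
force: [-4.9, 7.7, 10.8]
finger_gap: 0.0204
gripper_force: 30.0
```

```bash
python3 m.py
```

```text
17.5 g_c mm [-2.   0.1 43.9] F_c [-2.   0.8 14. ] M_c [-0.14  1.65  0.07]
red [332.1 125.2  75. ] topface [332.3 124.7  44. ] pred top/hole [[333.4, 127.8], [329.7, 142.8]]
clip [334.2 162.7  35. ]
```

>>> {"api": "send_rows", "payload": {"motion": [[0.0004,0,0.0003,0],[0.0004,0,0.0003,0],[-0.0006,0,0.001,0],[-0.0006,0,0.001,0],[-0.0006,0,0.001,0],[-0.0006,0,0.001,0],[0,0,0,0],[0,0,0,0],[0,0,0,0],[0,0,0,0]]}}

```text
time_s: 18.55
tcp_pos: [0.5332, -0.3364, 0.1495]
tool_rot: [[-0.617, 0.787, 0.001], [0.787, 0.617, 0.0], [-0.0, 0.001, -1.0]]
force: [-4.3, 5.1, 8.6]
finger_gap: 0.0204
gripper_force: 30.0
```

```bash
python3 m.py
```

```text
18.55 g_c mm [-2.7  0.1 38.8] F_c [-1.2 -0.2 10.8] M_c [-0.14  1.29  0.08]
red [331.8 127.3  76. ] topface [331.7 127.   44. ] pred top/hole [[333.1, 129.9], [329.7, 142.8]]
clip [334.2 162.4  38. ]
```

>>> {"api": "send_rows", "payload": {"motion": [[-0.0006,0,0.001,0],[-0.0006,0,0.001,0],[-0.0006,0,0.001,0],[-0.0006,0,0.001,0],[0,0,0,0],[0,0,0,0],[0,0,0,0],[0,0,0,0],[0,0,0,0],[0,0,0,0]]}}

```text
time_s: 19.6
tcp_pos: [0.5344, -0.3381, 0.1471]
tool_rot: [[-0.617, 0.787, 0.001], [0.787, 0.617, 0.002], [0.001, 0.002, -1.0]]
force: [-9.3, 10.6, 23.2]
finger_gap: 0.0206
gripper_force: 30.0
```

```bash
python3 m.py
```

```text
19.6 g_c mm [-2.2  0.1 35.7] F_c [ 0.4 -0.8 27.2] M_c [-0.3   2.68  0.18]
red [331.8 128.1  78. ] topface [331.8 127.6  48. ] pred top/hole [[332.8, 130.7], [329.7, 142.8]]
clip [334.1 162.6  37. ]
```

Run:
```python
from h import *
import cv2
d=camera("side");o=np.array([.5472,-.3545,.12]);R=clevR(np.radians(-51.9))
cv2.imwrite("pics/g.png",cv2.resize(d[115:165,300:366],(792,600),interpolation=2)[:,:,::-1])
P=[o+R@[0,0,z] for z in(.053,.033,.013,.009)]
print("home: knobtop, mid, collar top, mouth",np.round((proj("side",P)-[300,115])*12,0).tolist())
```

```text
home: knobtop, mid, collar top, mouth [[393.0, 165.0], [376.0, 243.0], [360.0, 318.0], [357.0, 333.0]]
```

View pics/g.png

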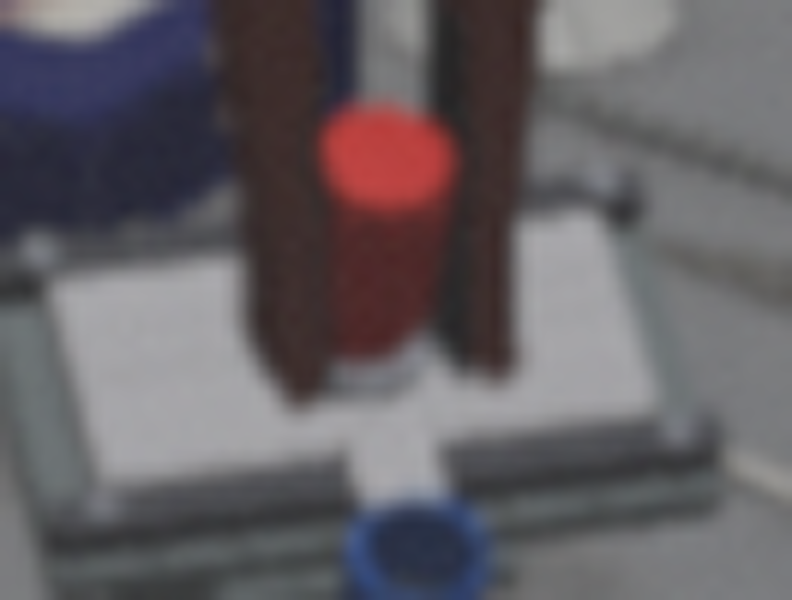

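The collar still seems to stand a few mm off the plate: there's a dark shank band at y≈370–395 under the light collar. I'll release so the pin straightens in its bores, re-grip higher, and push it home.

>>> {"api": "send_rows", "payload": {"hand": 0.4, "motion": [[0,0,0,0],[0,0,0,0],[0,0,0,0],[0,0,0,0],[0,0,0,0],[0.0025,0,-0.005,0],[0,0,-0.004,0],[0,0,0,0],[0,0,0,0],[0,0,0,0]]}}

```text
time_s: 20.7
tcp_pos: [0.5329, -0.3361, 0.1534]
tool_rot: [[-0.618, 0.786, 0.0], [0.786, 0.618, 0.0], [0.0, 0.0, -1.0]]
force: [0.3, 0.3, -0.6]
finger_gap: 0.035
gripper_force: 0.0
```

```bash
python3 m.py
```

```text
20.7 g_c mm [-1.   0.1 42.4] F_c [-0.3  0.4 -0.5] M_c [-0.04 -0.03  0.06]
red [332.2 130.8  72. ] topface [332.1 130.   51. ] pred top/hole [[333.1, 127.9], [329.7, 142.8]]
clip [334.2 162.4  38. ]
```

The knob top dropped from row 127.6 to 130.0, against about 129.8 expected when home. I'll re-grip and press gently to confirm it's seated.

>>> {"api": "send_rows", "payload": {"hand": 0, "motion": [[0,0,0,0],[0,0,0,0],[0,0,0,0],[0,0,0,0],[0,0,0,0],[-0.0006,0,0.001,0],[-0.0006,0,0.001,0],[0,0,0,0],[0,0,0,0],[0,0,0,0]]}}

```text
time_s: 21.75
tcp_pos: [0.533, -0.3363, 0.1532]
tool_rot: [[-0.618, 0.787, -0.001], [0.787, 0.618, 0.003], [0.003, 0.001, -1.0]]
force: [-6.2, 7.2, 18.0]
finger_gap: 0.0201
gripper_force: 30.0
```

```bash
python3 m.py
```

```text
21.75 g_c mm [-1.   0.1 42.1] F_c [ 1.5 -0.4 20.3] M_c [-0.31  2.1   0.19]
red [332.4 130.5  76. ] topface [332.4 130.   48. ] pred top/hole [[333.1, 128.0], [329.7, 142.8]]
clip [334.2 162.4  36. ]
```

It's firmly seated: 20 N moved it only 0.3 mm. Now release and retreat straight up.

>>> {"api": "send_rows", "payload": {"hand": 0.55, "motion": [[0,0,-0.001,0],[0,0,0,0],[0,0,0,0],[0,0,0,0],[0,0,0,0],[0,0,-0.015,0],[0,0,-0.03,0],[0,0,-0.04,0],[0,0,-0.04,0],[0,0,-0.02,0]]}}

```text
time_s: 22.8
tcp_pos: [0.5343, -0.3385, 0.3023]
tool_rot: [[-0.617, 0.787, 0.005], [0.787, 0.617, -0.003], [-0.005, 0.002, -1.0]]
force: [0.7, 0.2, 0.3]
finger_gap: 0.0482
gripper_force: 0.0
```

```bash
python3 m.py
python3 - <<'E'
from h import *
d=camera("side").astype(int)
# vials' caps: red pixels near rack, and column through the pin for shank/collar check
for r in range(122,156,2):print(r,d[r,331].tolist())
m=(d[...,0]>90)&(d[...,1]<60);m[:225]=0;m[290:]=0;m[:,:330]=0;m[:,370:]=0;print("red cap",m.sum(),np.argwhere(m).mean(0))
E
```

```text
22.8 g_c mm [ 80.3  -0.3 167.2] F_c [0.4 0.6 0.1] M_c [-0.04 -0.03  0.  ]
red [332.2 130.7  69. ] topface [332.1 129.9  49. ] pred top/hole [[331.6, 43.4], [329.7, 142.8]]
clip [334.  162.4  34. ]
122 [116, 117, 119]
124 [119, 115, 115]
126 [166, 80, 78]
128 [183, 68, 66]
130 [184, 69, 67]
132 [183, 71, 68]
134 [135, 57, 56]
136 [77, 44, 43]
138 [76, 43, 43]
140 [76, 42, 43]
142 [78, 45, 46]
144 [77, 43, 43]
146 [96, 82, 86]
148 [119, 119, 124]
150 [153, 152, 156]
152 [162, 162, 165]
154 [162, 162, 165]
red cap 39 [242.97435897 350.02564103]
```

```bash
python3 -c "
from cell import *
print(sign_off())"
```

```text
the job is handed in; nothing more can be done
None
```

The job is handed in at 22.8 s: the locking pin is through the centred plate and, by depth and camera, both ears, with its collar seated (20 N moved it only 0.3 mm), and the gripper is clear. After the release I checked only the red vial's cap, which was in place; I did not look at the blue and amber vials again.

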